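# Release a glued lamp disc from its jig and show it to the inspection camera

## Robot

A 7-joint arm with a two-finger parallel gripper is mounted at the origin on the work surface. World frame = base frame: x ahead of the robot, y to its left, z up, the work surface at z = 0. Lengths are in m, angles in rad, forces in N, time in s.
With the tool pointing down it reaches from about 0.425 to 1.025 m from the base axis. Payload 3.6 kg.
Tool frame: the origin (TCP) lies at the very end of the fingers, on their centre line; the grasp point (between the pads) lies 19 mm behind it; z points along the fingers, y is the line along which they close (so a half turn about z gives the same grasp; the last joint's range is limited). The gripper opens to 85 mm and grips with 20 to 120 N. Pads are 22 mm wide; open, the fingers measure 114 mm over their backs; the gripper's body (76 mm by 85 mm) begins 54 mm behind the grasp point. The pads swing forward as they close: fully open they stand 13 mm farther back than shut.
Start: joints at [1.121, 0.591, 0.048, 1.609, -0.033, 0.943, -0.034], TCP at [0.253, -0.68, 0.231] pointing down, gripper open.
Joint ranges: [-2.69, 2.69], [-0.47, 2.24], [-1.27, 1.36], [0.19, 2.51], [-1.53, 4.68], [0.08, 2.07], [-3.09, 3.09]. Speed limits (rad/s): [2.57, 2.57, 3.14, 3.14, 3.14, 3.14, 3.14].

## Interface

Orientations are given as a unit quaternion [w, x, y, z].
In Python, from cell import env, eyes, nets gives the robot as it stands. The module is installed in compiled form; this text tells all that it offers.
- The arm moves only by the tool play_rows, never from a script. Its argument "plan" is a list of rows, each a list of 5 numbers: the shift along the tool's x, y, z in mm, then the turn about the tool's z in rad, then the closure, from -1 (fully open) to 1 (shut). In form: [[tx, ty, tz, roll, gripper], ...]. A call has 1 to 5 rows; each row shifts and turns the commanded pose from where the row before left it, along the tool's axes as they then stand; what a row does not reach is not made up. A row lasts 1/10 s, in which the tool goes at most 50 mm and 8.59 degrees, less where a joint would pass 70% of its speed; a pose out of reach is approached as far as the arm can. A call with a gripper value outside its range is refused whole. The fingers move at their own pace and stop on an object; "squeeze" is the grip in N (left out, the last holds). Time passes only in rows, so rows that do not move let the fingers close. It gives the time, the measured TCP pose, the force, the opening and the grip force at its end, in the units of the state.
- env.get_state(): the state, without advancing time (a new reading comes with each control period).
- eyes.capture(name): name is "scene" or "top"; returns a dict with "color" (384x512x3 uint8, red, green, blue), "range_z" (384x512 float32, m along the optical axis (not along the pixel's ray), 0 where there is no reading), "camera_matrix" (3x3 intrinsics, pixels), "k1" (the pictures are not rectified: a ray, as slopes to the right and down, at radius r is drawn at 1 + k1 r^2 times it, then the intrinsics apply), "rvec" (rotation vector, rad) and "tvec" (3), from world to camera coordinates, as OpenCV has them. Camera axes: x right, y down, z forward; pixel columns grow to the right and rows downward; lengths in m; the calibration is good to about 2 mm. A picture is of the moment at which its call begins.
- env.hand_in(): hands the job in; it is judged then, once.
Trained networks look in a picture, given as the dict that the camera call returned (one of the last four; its "shot" number tells which), for a name from the list of things; names that differ only in an ending like _2 or _b are one class to them, and where a whole thing is asked for, a point or a joint stands for the part that bears it (a point fixed in the world has none). Each returns a list of dicts, best first, with "p" (0 to 1); they miss things now and then, are a little off and sometimes report something else, mostly with a low value. They report only what shows in the picture. A call takes as long as a camera call. They do not tell look-alikes from the thing itself.
- nets.recognise(target, picture): "centre" ([x, y, z] in m, in world coordinates, good to about 4 mm: the middle of the surface that is visible of it).
The state is a dict: "time_s": time; "qpos": joint angles; "joint_vel": joint speeds; "tau": joint torques, N m; "tool_pos": TCP position; "tool_rot": TCP orientation; "wrist_force": force on the tool from outside, world axes, zero at the start; "moment": the same for the moment, N m; "width": finger opening in m; "gripper_force": force on a finger pad.
Only numpy, scipy, OpenCV 4.12 (cv2) and the standard library are available. Lean on these libraries where they do the work, as an engineer would, in place of code of your own. Each camera call takes 0.05 s, during which the arm holds its last target. There are 200 camera calls.

## Task

Press the sprung lever of the gluing jig down until it clicks and stays down by itself, which opens the jaw; then lift the round lamp disc out of the jig by its top edge and show it to the inspection camera: in the air, upright with its foot down, one flat face squarely towards the lens, its centre at lens height straight in front of the lens and 15 cm from it. Finish while still holding it there, with the lever left down; do not touch the camera and leave the other things on the table where they are.

Things in the scene. Friction and masses are not known exactly. Their poses are not given: they have to be found in the camera images.
- jig: fixed gluing jig, plywood base 110 x 130 x 12 mm. Origin on the table under the middle of the slot that holds the disc's foot; x along the slot (disc's plane), y across it to jaw and lever, z up. Backplate (y -13 mm) and jaw (y +11 mm) are 50 mm high, slot 15 mm deep, hinge cheeks (y 46 to 70 mm) 64 mm high. The jaw squeezes the disc with about 20 N until the lever is down.
- lever (a joint): the jig's steel press lever, rad: about -0.03 at rest (up), grows as its free end is pressed down, stop at 0.53. A spring pushes it up (6 N at the pad, less further down) until about 0.38; past that it snaps to the stop and stays there by itself. Hinge along the jig's x, at jig y 58 mm, 56 mm above the table.
- lever_pad (a point): centre of the top face of the black rubber thumb pad (34 x 30 mm) at the lever's free end, 78 mm from the hinge. At rest it lies at jig y 132 mm, 85 mm above the table; it goes down about 43 mm to the stop.
- lamp_mid (a point): centre of the lamp disc: lavender rim, white faces, diameter 100 mm, 12 mm thick, standing on edge on a flat foot (50 mm wide, 12 mm thick, underside 60 mm below this point); top edge 50 mm above it. About 90 g; 72 mm above the table while in the jig. x in the disc's plane, y through its thickness (axis of the round face), z up to the top edge. Grip across the 12 mm.
- lens (a point): centre of the front glass of the inspection camera's lens (barrel diameter 38 mm; black head 66 mm wide, 50 mm high, on a fixed post stand 250 mm high). It looks level along this point's -x, so the disc's centre belongs 150 mm from it along -x; y sideways, z up. Height and direction vary.
- pen: bystander: white glue pen with orange cap, 125 mm long, 16 mm thick, lying along its x; origin under its middle
- jar: bystander: small closed paint jar, 44 mm in diameter, 50 mm high; origin at the middle of its underside
- mug: bystander: blue mug, 76 mm in diameter, 90 mm high; origin at the middle of its underside
- spatula: bystander: yellow plastic spatula 170 mm long lying on the table near the robot, along its x
- phone: bystander: black phone lying flat, 75 x 155 x 9 mm; origin at the middle of its underside
- sparering: bystander: a spare lamp disc without foot, 100 mm in diameter, 12 mm thick, lying flat in the white foam tray; origin at the middle of its underside
Not all that is in view belongs to the job. What is shaped like the part that bears lamp_mid but turquoise is not meant. What is shaped like the jig but turquoise is not meant.

How it is judged:
By the outcome, as a careful person would: the job done as asked, in the order asked, and still so for the second after the job is handed in, while the arm keeps its last pose, push and grip.
It also fails if it takes over 58 s, if anything falls off the work surface, if the arm or the gripper's body presses on something with over 40 N, if the wrist force passes 120 N, or if a joint passes its speed limit or range.

## Working session

There is one attempt and no reset: what is moved stays moved. The work goes in short steps, Python scripts to look and compute and a tool call to move; the robot and the scene stay as the last step left them, time stands still between calls to the robot, and variables do not carry over. Pictures are saved under pics/ and viewed, at most 10 in all, crops included, and the job is handed in when it is done.

Besides the shell and the picture viewer there is one more tool, called after "Request:" as name([rows], argument=value, ...), one row to a line, values as JSON. play_rows: Moves the arm, as the interface text tells. Its arguments: {"type":"object","properties":{"plan":{"type":"array"},"squeeze":{"type":"number"}},"required":["plan"]}

```bash
mkdir -p pics; cat > h.py <<'E'
from cell import env, eyes, nets
import numpy as np, cv2
from scipy.spatial.transform import Rotation as R
def world(pic, uv):
    """world points of pixels via depth"""
    uv=np.atleast_2d(uv).astype(float); K=pic["camera_matrix"]; k1=pic["k1"]
    n=cv2.undistortPoints(uv[:,None],np.array(K,float),np.array([k1,0,0,0.]))[:,0]
    z=pic["range_z"][uv[:,1].astype(int),uv[:,0].astype(int)]
    c=np.c_[n*z[:,None],z]
    Rm=cv2.Rodrigues(np.array(pic["rvec"],float))[0]
    w=(c-np.array(pic["tvec"]).ravel())@Rm; w[z==0]=np.nan
    return w
def cloud(pic):
    v,u=np.mgrid[0:384,0:512]
    return world(pic,np.c_[u.ravel(),v.ravel()]).reshape(384,512,3)
def pix(pic,p):
    return cv2.projectPoints(np.atleast_2d(np.array(p,float)),np.array(pic["rvec"],float),np.array(pic["tvec"],float),np.array(pic["camera_matrix"],float),np.array([pic["k1"],0,0,0.]))[0][:,0]
E
python3 - <<'E'
from h import *
ps={n:eyes.capture(n) for n in("scene","top")}
for n,p in ps.items():
    cv2.imwrite(f"pics/{n}1.png",cv2.resize(p["color"][:,:,::-1],(768,576)))
    np.save(f"{n}1.npy",p,allow_pickle=True)
    for t in ["jig","lever_pad","lever","lamp_mid","lens","pen","jar","mug","spatula","phone","sparering"]:
        try:
            for d in nets.recognise(t,p)[:3]:
                print(n,t,round(d["p"],2),np.round(d["centre"],3),np.round(pix(p,d["centre"])[0]))
        except Exception as e: print(n,t,e)
print(env.get_state())
E
```

```text
scene jig 0.78 [0.563 0.232 0.013] [275. 267.]
scene jig 0.76 [0.324 0.469 0.014] [392. 285.]
scene lever_pad 0.72 [0.361 0.518 0.071] [400. 286.]
scene lever_pad 0.47 [0.587 0.291 0.084] [279. 264.]
scene lever 0.82 [0.365 0.515 0.074] [399. 285.]
scene lever 0.45 [0.588 0.292 0.083] [279. 264.]
scene lamp_mid 0.86 [0.352 0.19  0.069] [323. 223.]
scene lamp_mid 0.79 [0.529 0.193 0.081] [277. 238.]
scene lens 0.72 [ 0.726 -0.226  0.208] [162. 163.]
scene pen 0.4 [0.528 0.065 0.012] [256. 234.]
scene jar 0.52 [0.664 0.036 0.036] [215. 237.]
scene jar 0.22 [0.764 0.025 0.058] [184. 240.]
scene mug 0.59 [0.764 0.025 0.057] [184. 240.]
scene spatula 0.76 [ 0.363 -0.009  0.005] [284. 210.]
scene spatula 0.64 [ 0.504 -0.486  0.03 ] [197. 163.]
scene phone 0.82 [0.504 0.552 0.009] [366. 336.]
scene sparering 0.67 [ 0.501 -0.49   0.031] [198. 163.]
top jig 0.77 [0.542 0.223 0.01 ] [208. 191.]
top jig 0.74 [0.31  0.46  0.011] [140. 259.]
top lever_pad 0.69 [0.573 0.282 0.075] [188. 180.]
top lever_pad 0.68 [0.66  0.024 0.048] [263. 155.]
top lever_pad 0.5 [0.359 0.511 0.068] [119. 246.]
top l
[... 824 characters left out ...]
1.2, 'qpos': array([ 1.12150499,  0.5911997 ,  0.04838673,  1.60848932, -0.03331184,
        0.94268552, -0.03370551]), 'joint_vel': array([ 0.00093314,  0.00025865,  0.00091625, -0.00012404,  0.0006274 ,
       -0.00096392,  0.0007507 ]), 'tau': array([ 7.35281828e-04, -5.48646104e+01,  1.54599510e+00, -1.98531622e+01,
        9.25698347e-03,  1.44403952e-03,  3.65246990e-06]), 'tool_pos': array([ 0.25255984, -0.67960143,  0.23130634]), 'tool_rot': array([ 1.26404906e-05,  9.84215432e-01,  1.76974527e-01, -1.78299477e-06]), 'wrist_force': array([ 0.03364237, -0.72383717, -0.61735254]), 'moment': array([0.03136153, 0.04590587, 0.05179955]), 'gripper_force': 0.0, 'width': 0.08526375495619953}
```

View pics/scene1.png

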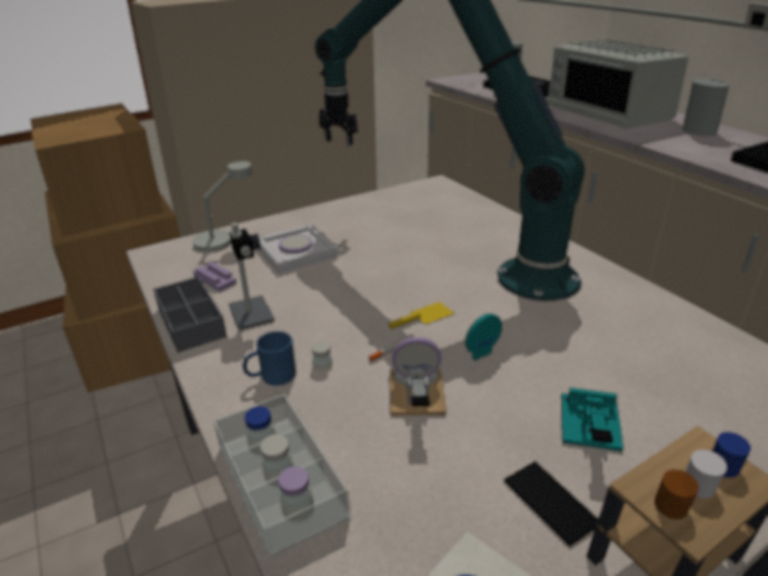

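View pics/top1.png

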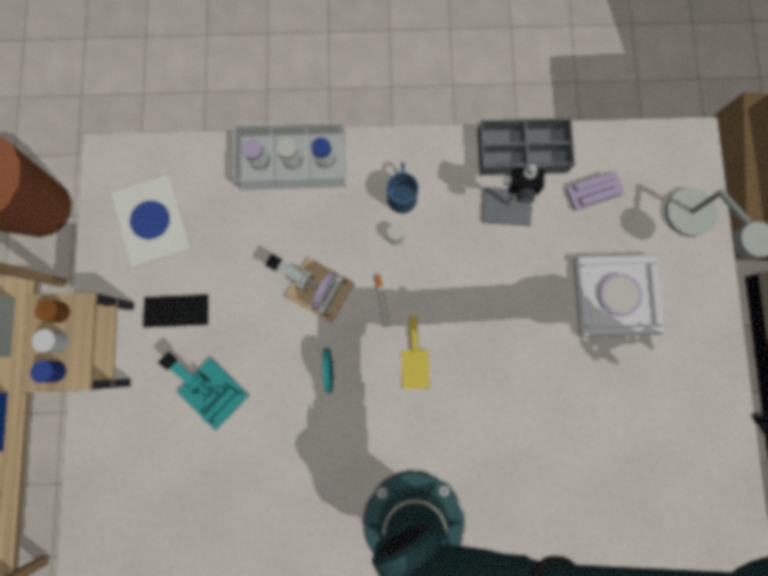

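```bash
python3 - <<'E'
from h import *
S=np.load("scene1.npy",allow_pickle=True).item();T=np.load("top1.npy",allow_pickle=True).item()
def crop(p,c,r,s):
    u,v=map(int,c); return cv2.resize(p["color"][v-r:v+r,u-r:u+r,::-1],(s,s),interpolation=cv2.INTER_CUBIC)
a=np.hstack([crop(S,(278,255),35,400),crop(T,(205,188),35,400)])
cv2.imwrite("pics/jigcrop.png",a)
b=np.hstack([crop(S,(165,170),30,400),crop(T,(348,125),30,400)])
cv2.imwrite("pics/lenscrop.png",cv2.convertScaleAbs(b,alpha=2.2))
for n,p in(("S",S),("T",T)):
    print(n,"K",p["camera_matrix"][0,0],"cam at",np.round(-cv2.Rodrigues(np.array(p["rvec"],float))[0].T@np.array(p["tvec"]).ravel(),3))
    W=cloud(p);C=p["color"].astype(int); hsv=cv2.cvtColor(p["color"],cv2.COLOR_RGB2HSV)
    near=np.hypot(W[...,0]-.545,W[...,1]-.225)<.12
    base=near&(abs(W[...,2]-.012)<.008)&(hsv[...,1]>75)&(hsv[...,0]<25)
    q=W[base][:,:2].astype(np.float32); print("base",len(q),np.median(W[base][:,2]),cv2.minAreaRect(q))
    d=near&(W[...,2]>.066)&(W[...,2]<.135); 
    lav=d&(hsv[...,0]>115)&(hsv[...,0]<165)&(hsv[...,1]>25)
    for nm,m in(("lav",lav),("high",near&(W[...,2]>.098)&(W[...,2]<.14))):
        q=W[m]
        if len(q)>5:
            c=q.mean(0);e=np.linalg.eigh(np.cov(q[:,:2].T)); print(nm,len(q),np.round(c,4),"axis deg",np.degrees(np.arctan2(e[1][1,1],e[1][0,1])),np.sqrt(e[0]),q.min(0).round(3),q.max(0).round(3))
    dark=(np.hypot(W[...,0]-.59,W[...,1]-.3)<.05)&(p["color"].max(-1)<55)&(W[...,2]>.05)
    q=W[dark]; print("pad",len(q),np.round(q.mean(0),4) if len(q) else 0, cv2.minAreaRect(q[:,:2].astype(np.float32)) if len(q)>4 else 0)
    h=(np.hypot(W[...,0]-.72,W[...,1]+.23)<.1)&(W[...,2]>.12)
    q=W[h]; print("head",len(q),q.min(0).round(3),q.max(0).round(3))
    f=h&(W[...,2]>.17); q=W[f]; print(cv2.minAreaRect(q[:,:2].astype(np.float32)))
    np.save("head"+n,np.c_[W[f],C[f]])
    v,u=np.where(f); print("px",u.min(),u.max(),v.min(),v.max())
    if n=="T":
        np.set_printoptions(linewidth=250)
        print((W[110:140,335:365,2]*1000).round().astype(int))
E
```

```text
S K 375.51320912476797 cam at [1.025 0.925 0.79 ]
base 543 0.013200339985204172 ((0.5388382077217102, 0.21043454110622406), (0.12568499147891998, 0.10678359121084213), 59.047306060791016)
lav 152 [0.5313 0.1935 0.1051] axis deg 61.11295106414605 [0.02943255 0.03067362] [0.483 0.163 0.066] [0.602 0.309 0.124]
high 196 [0.5277 0.1877 0.1102] axis deg 149.32254520068153 [0.00355397 0.02175794] [0.487 0.16  0.098] [0.564 0.212 0.124]
pad 82 [0.5957 0.3044 0.0871] ((0.5942069292068481, 0.302715927362442), (0.025708884000778198, 0.03076987899839878), 59.011505126953125)
head 387 [ 0.684 -0.283  0.12 ] [ 0.75  -0.201  0.251]
((0.7158817052841187, -0.24121199548244476), (0.08062294870615005, 0.06362311542034149), 84.8248519897461)
px 153 173 148 173
T K 351.3168784177772 cam at [0.356 0.034 1.252]
base 359 0.011893403779240473 ((0.5362489819526672, 0.2069365382194519), (0.12228875607252121, 0.0983264297246933), 59.34346008300781)
lav 83 [0.5262 0.1943 0.1108] axis deg 58.14231666755576 [0.02497918 0.03195175] [0.484 0.163 0.083] [0.595 0.308 0.124]
high 119 [0.5241 0.188  0.113 ] axis deg 14
[... 18873 characters left out ...]
]
 [                   7                   12                   14                    9                   11                    7                   12                   12                   14                   10                   12
                    15                    8                   13                   12                   13                   16                    7                   11                   -2                   -2                   -2
                     1                    2                   -1                    2                   -2                   -1                    0                    0]]<stdin>:30: RuntimeWarning: invalid value encountered in cast
```

View pics/jigcrop.png

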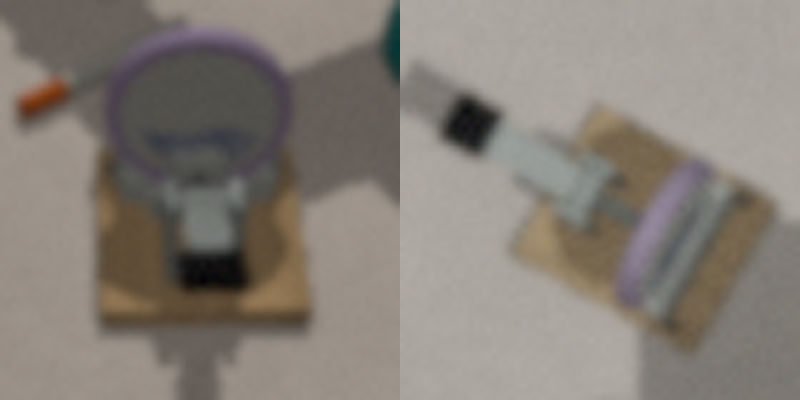

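View pics/lenscrop.png

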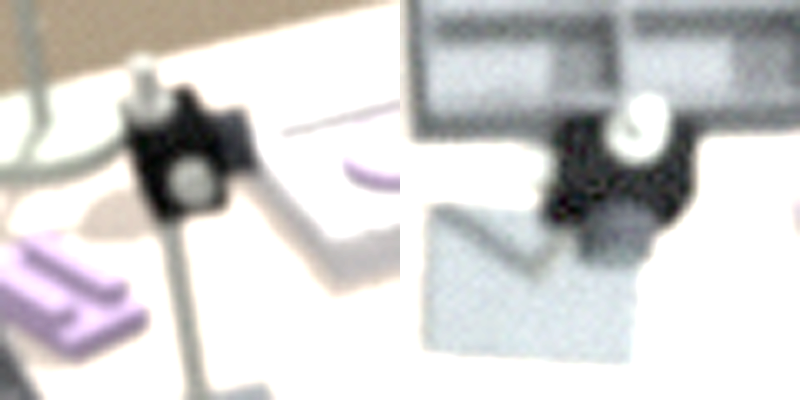

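Candidates: the plywood jig with the lavender disc is at scene view pixels (416,385)/(416,358). The look-alikes are the turquoise jig (592,418), the turquoise disc (484,335) and the spare ring in the tray (296,243). I choose the plywood jig. The crop confirms it: lavender rim, grey lever, and black pad at about (213,270) in its left half. The lens crop shows the dark grey barrel pointing towards the robot (world -x). The white discs on the side and top of the head are knobs.

```bash
cat >> h.py <<'E'
def box(q,h): # sdf
    d=abs(q)-h; return np.linalg.norm(np.maximum(d,0),axis=-1)+np.minimum(d.max(-1),0)
def cyl(q,ax,r,h): # axis index, radius, half length
    o=[i for i in range(3) if i!=ax]
    d=np.stack([np.linalg.norm(q[...,o],axis=-1)-r,abs(q[...,ax])-h],-1)
    return np.linalg.norm(np.maximum(d,0),axis=-1)+np.minimum(d.max(-1),0)
def loc(P,x,y,z,a):
    c,s=np.cos(a),np.sin(a); d=P-[x,y,z]
    return np.c_[d[:,0]*c+d[:,1]*s,-d[:,0]*s+d[:,1]*c,d[:,2]]
def yaw_y(): # world angle of tool y axis, deg
    m=R.from_quat(np.roll(env.get_state()["tool_rot"],-1)).as_matrix(); return m,np.degrees(np.arctan2(m[1,1],m[0,1]))
def rows(pos,yawy,n,g,frm=None):
    """n rows to pos with tool y axis at yawy deg (tool down); grouped by 5"""
    m,y0=yaw_y(); p0=np.array(env.get_state()["tool_pos"]) if frm is None else np.array(frm)
    dy=(yawy-y0+180)%360-180; out=[]; step=(np.array(pos)-p0)/n
    for i in range(n):
        a=np.radians(y0+dy*i/n); ey=np.array([np.cos(a),np.sin(a),0]); ez=np.array([0,0,-1.]); ex=np.cross(ey,ez)
        out.append([round(float(v)*1000,1) for v in (ex@step,ey@step,ez@step)]+[round(float(-np.radians(dy)/n),4),g])
    print("from",p0.round(4),round(y0,2),"dy",round(dy,2))
    for i in range(0,n,5): print(out[i:i+5])
E
python3 - <<'E'
from h import *
from scipy.optimize import least_squares
# lens: local +x backwards, origin at front glass
for n in ("S","T","ST"):
    P=np.vstack([np.load(f"head{c}.npy")[:,:3] for c in n]); P=P[(P[:,2]<.223)]
    def f(p,P=P):
        x,y,z,a,L,D=p; q=loc(P,x,y,z,a)
        return np.minimum(cyl(q-[L/2,0,0],0,.019,abs(L)/2),box(q-[L+D/2,0,0],[abs(D)/2,.033,.025]))
    for a0 in(-.1,.1):
        s=least_squares(f,[.684,-.24,.195,a0,.025,.04],loss="cauchy",f_scale=.003)
        print(n,s.x.round(4),"yaw deg",np.degrees(s.x[3]).round(2),s.cost.round(6),np.median(abs(f(s.x))).round(4))
for n in("scene1","top1"):
    W=cloud(np.load(n+".npy",allow_pickle=True).item()).reshape(-1,3)
    q=loc(W,.525,.189,0,np.radians(-30.8))
    P=W[(abs(q[:,0])<.06)&(abs(q[:,1])<.025)&(q[:,2]>.075)&(q[:,2]<.14)]
    s=least_squares(lambda p:cyl(loc(P,*p),1,.05,.006),[.525,.189,.072,np.radians(-30.8)],loss="cauchy",f_scale=.002)
    print(n,len(P),s.x.round(4),np.degrees(s.x[3]).round(2))
print(env.get_state()["time_s"])
rows([.5933,.3033,.150],59.2,25,1)
E
```

```text
S [ 0.5263 -0.2365  0.1955 -0.0827  0.1802  0.0397] yaw deg -4.74 0.00063 0.001
S [ 0.684  -0.2494  0.1955 -0.0853  0.0219  0.0397] yaw deg -4.89 0.00062 0.001
T [ 0.6822 -0.2461  0.1947 -0.0918  0.0205  0.0404] yaw deg -5.26 0.000526 0.0008
T [ 0.6822 -0.2461  0.1947 -0.0899  0.0205  0.0401] yaw deg -5.15 0.000526 0.0009
ST [ 0.6821 -0.2475  0.1949 -0.099   0.0208  0.0428] yaw deg -5.67 0.001293 0.0011
ST [ 0.6821 -0.2475  0.1949 -0.099   0.0208  0.0428] yaw deg -5.67 0.001293 0.0011
scene1 398 [ 0.5253  0.1848  0.0717 -0.5397] -30.92
top1 166 [ 0.5256  0.1885  0.072  -0.5297] -30.35
1.2
from [ 0.2526 -0.6796  0.2313] -69.61 dy 128.81
[[26.5, -32.1, 3.3, -0.0899, 1], [29.2, -29.6, 3.3, -0.0899, 1], [31.8, -26.9, 3.3, -0.0899, 1], [34.1, -23.9, 3.3, -0.0899, 1], [36.1, -20.7, 3.3, -0.0899, 1]]
[[37.8, -17.4, 3.3, -0.0899, 1], [39.2, -13.9, 3.3, -0.0899, 1], [40.3, -10.4, 3.3, -0.0899, 1], [41.1, -6.7, 3.3, -0.0899, 1], [41.5, -3.0, 3.3, -0.0899, 1]]
[[41.6, 0.7, 3.3, -0.0899, 1], [41.4, 4.5, 3.3, -0.0899, 1], [40.8, 8.2, 3.3, -0.0899, 1], [39.9, 11.8, 3.3, -0.0899, 1], [38.7, 15.3, 3.3, -0.0899, 1]]
[[37.1, 18.8, 3.3, -0.0899, 1], [35.3, 22.0, 3.3, -0.0899, 1], [33.2, 25.1, 3.3, -0.0899, 1], [30.8, 28.0, 3.3, -0.0899, 1], [28.2, 30.6, 3.3, -0.0899, 1]]
[[25.3, 33.0, 3.3, -0.0899, 1], [22.2, 35.2, 3.3, -0.0899, 1], [19.0, 37.0, 3.3, -0.0899, 1], [15.6, 38.6, 3.3, -0.0899, 1], [12.0, 39.8, 3.3, -0.0899, 1]]
```

Request:
play_rows([
  [26.5,-32,3,-0.09,1],
  [29,-29.5,3,-0.09,1],
  [32,-27,3,-0.09,1],
  [34,-24,3,-0.09,1],
  [36,-20.5,3,-0.09,1],
], squeeze=40)

```text
time_s: 1.7
tool_pos: [0.321, -0.4817, 0.2164]
tool_rot: [0.0, 0.919, 0.394, 0.0]
wrist_force: [1.4, -0.7, 1.1]
width: 0.0124
gripper_force: 0.0
```

Request:
play_rows([
  [38,-17.5,3,-0.09,1],
  [39,-14,3,-0.09,1],
  [40.5,-10.5,3,-0.09,1],
  [41,-6.5,3,-0.09,1],
  [41.5,-3,3,-0.09,1],
])

```text
time_s: 2.2
tool_pos: [0.3893, -0.2851, 0.2016]
tool_rot: [0.001, 0.808, 0.589, 0.0]
wrist_force: [0.1, 0.5, 0.5]
width: 0.0002
gripper_force: 0.0
```

Request:
play_rows([
  [41.5,0.5,3,-0.09,1],
  [41.5,4.5,3,-0.09,1],
  [41,8,3,-0.09,1],
  [40,12,3,-0.09,1],
  [38.5,15.5,3,-0.09,1],
])

```text
time_s: 2.7
tool_pos: [0.4574, -0.0881, 0.1866]
tool_rot: [0.001, 0.657, 0.754, 0.0]
wrist_force: [1.9, -0.0, 0.2]
width: -0.0004
gripper_force: 0.0
```

Request:
play_rows([
  [37,19,3,-0.09,1],
  [35.5,22,3,-0.09,1],
  [33,25,3,-0.09,1],
  [31,28,3,-0.09,1],
  [28,30.5,3,-0.09,1],
])

```text
time_s: 3.2
tool_pos: [0.5254, 0.1085, 0.1715]
tool_rot: [0.0, 0.472, 0.882, 0.0]
wrist_force: [0.2, -1.3, 0.8]
width: -0.0002
gripper_force: 0.0
```

Request:
play_rows([
  [25.5,33,3,-0.09,1],
  [22,35,3,-0.09,1],
  [19,37,3,-0.09,1],
  [15.5,38.5,3,-0.09,1],
  [12,40,3,-0.09,1],
])

```text
time_s: 3.7
tool_pos: [0.5932, 0.3048, 0.1562]
tool_rot: [0.0, 0.263, 0.965, -0.0]
wrist_force: [0.6, -0.4, -0.3]
width: -0.0001
gripper_force: 0.0
```

```bash
python3 - <<'E'
from h import *
s=env.get_state();print(s["time_s"],s["qpos"].round(2),s["wrist_force"].round(2),s["width"])
rows([.5933,.3033,.095],59.2,3,1)
E
```

```text
3.7 [-0.16  0.67 -0.58  1.78  0.48  0.83  0.07] [ 0.62 -0.42 -0.28] -5.897533745908499e-05
from [0.5932 0.3048 0.1562] 59.48 dy -0.28
[[-0.3, -0.4, 20.4, 0.0016, 1], [-0.3, -0.4, 20.4, 0.0016, 1], [-0.3, -0.4, 20.4, 0.0016, 1]]
```

Request:
play_rows([
  [-0.5,-0.5,20,0,1],
  [-0.5,-0.5,20,0,1],
  [0,-0.5,20,0,1],
  [0,0,8,0,1],
  [0,0,8,0,1],
])

```text
time_s: 4.2
tool_pos: [0.5929, 0.3026, 0.0807]
tool_rot: [0.0, 0.265, 0.964, 0.001]
wrist_force: [-0.2, 1.5, 5.3]
width: 0.0001
gripper_force: 2.4
```

Request:
play_rows([
  [0,0.5,6,0,1],
  [0,0.5,6,0,1],
  [0,0.5,6,0,1],
  [0,0,6,0,1],
  [0,0,6,0,1],
])

```text
time_s: 4.7
tool_pos: [0.5929, 0.3014, 0.0492]
tool_rot: [-0.0, 0.265, 0.964, -0.001]
wrist_force: [-0.2, -0.8, -0.2]
width: 0.0002
gripper_force: 0.0
```

Request:
play_rows([
  [0,0,2,0,1],
  [0,0,0,0,1],
])

```text
time_s: 4.9
tool_pos: [0.5927, 0.3016, 0.0472]
tool_rot: [-0.001, 0.265, 0.964, -0.001]
wrist_force: [0.2, -0.5, 0.4]
width: 0.0003
gripper_force: 0.0
```

Request:
play_rows([
  [0,0,-30,0,1],
  [0,0,-45,0,1],
  [0,0,-45,0,1],
  [0,-40,-5,0,0],
  [0,-40,0,0,-1],
])

```text
time_s: 5.4
tool_pos: [0.5535, 0.2354, 0.1759]
tool_rot: [0.002, 0.264, 0.965, 0.002]
wrist_force: [1.1, -0.8, 0.0]
width: 0.028
gripper_force: 0.0
```

```bash
python3 - <<'E'
from h import *
from scipy.optimize import least_squares
for n in("scene","top"):
    p=eyes.capture(n); cv2.imwrite(f"pics/{n}2.png",p["color"][:,:,::-1]); W=cloud(p)
    if n=="scene": c=cv2.resize(p["color"][200:300,220:340,::-1],(720,600),interpolation=cv2.INTER_CUBIC); cv2.imwrite("pics/crop2.png",c)
    q=loc(W.reshape(-1,3),.5255,.187,0,np.radians(-30.7)); 
    m=(abs(q[:,0])<.017)&(q[:,1]>.115)&(q[:,1]<.155)&(p["color"].reshape(-1,3).max(-1)<55)&(q[:,2]<.1)&(q[:,2]>.02); print("pad",m.sum(),np.median(q[m],0).round(4))
    m=(abs(q[:,0])<.06)&(abs(q[:,1])<.025)&(q[:,2]>.075)&(q[:,2]<.128); P=W.reshape(-1,3)[m]
    s=least_squares(lambda v:cyl(loc(P,*v),1,.05,.006),[.5255,.187,.072,-.535],loss="cauchy",f_scale=.002); print(len(P),s.x.round(4))
rows([.5255,.187,.16],59.4,2,-1)
E
```

```text
pad 95 [0.0005 0.1362 0.0422]
381 [ 0.525   0.1852  0.0717 -0.5341]
pad 0 [nan nan nan]
0 [ 0.5255  0.187   0.072  -0.535 ]
from [0.5493 0.2269 0.1726] 59.06 dy 0.34
[[-0.1, -23.2, 6.3, -0.003, -1], [0.0, -23.2, 6.3, -0.003, -1]]
  return _methods._mean(a, axis=axis, dtype=dtype,
  ret = um.true_divide(
```

View pics/crop2.png

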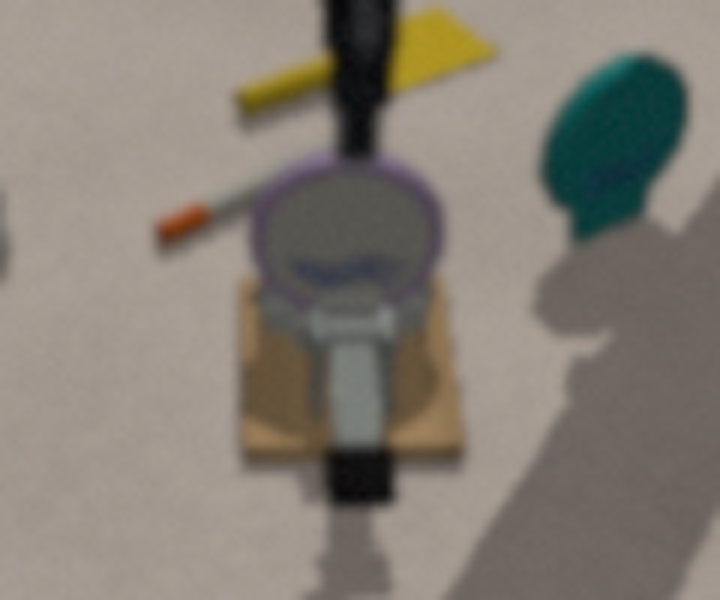

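The pad is at z = 42 mm, in the crop at about (360,475), so the lever is held at its stop. Next I go over the disc with the gripper open.

Request:
play_rows([
  [0,-23,0,-0.006,-1],
  [0,-23.5,0,0,-1],
  [0,0,0,0,-1],
  [0,0,0,0,-1],
  [0,0,10,0,-1],
])

```text
time_s: 6.0
tool_pos: [0.5306, 0.1961, 0.1643]
tool_rot: [0.001, 0.262, 0.965, 0.002]
wrist_force: [0.3, 0.8, -0.3]
width: 0.0852
gripper_force: 0.0
```

```bash
python3 - <<'E'
from h import *
s=env.get_state();print(s["time_s"],s["width"])
rows([.5255,.187,.09],59.4,4,-1)
E
```

```text
6.0 0.08519549971409997
from [0.5306 0.1961 0.1643] 59.68 dy -0.28
[[-0.0, -2.6, 18.6, 0.0012, -1], [-0.0, -2.6, 18.6, 0.0012, -1], [-0.0, -2.6, 18.6, 0.0012, -1], [-0.0, -2.6, 18.6, 0.0012, -1]]
```

Request:
play_rows([
  [0,-5,15,0,-1],
  [0,-5,5,0,-1],
  [0,0,0,0,-1],
])

```text
time_s: 6.3
tool_pos: [0.5228, 0.1851, 0.1419]
tool_rot: [-0.001, 0.262, 0.965, -0.001]
wrist_force: [-0.2, -0.5, 0.5]
width: 0.0856
gripper_force: 0.0
```

```bash
python3 - <<'E'
from h import *
s=env.get_state();print(s["time_s"],s["width"])
rows([.5255,.187,.09],59.4,4,-1)
E
```

```text
6.3 0.08562446325971974
from [0.5228 0.1851 0.1419] 59.67 dy -0.27
[[-0.3, 0.8, 13.0, 0.0012, -1], [-0.3, 0.8, 13.0, 0.0012, -1], [-0.3, 0.8, 13.0, 0.0012, -1], [-0.3, 0.8, 13.0, 0.0012, -1]]
```

Request:
play_rows([
  [-0.5,1,13,0.004,-1],
  [-0.5,1,13,0,-1],
  [0,0.5,13,0,-1],
  [0,0.5,13,0,-1],
  [0,0,0,0,-1],
])

```text
time_s: 6.8
tool_pos: [0.5249, 0.187, 0.0891]
tool_rot: [-0.002, 0.264, 0.965, -0.001]
wrist_force: [0.4, 0.2, -0.5]
width: 0.0856
gripper_force: 0.0
```

Request:
play_rows([
  [0,0,0,0,0.3],
  [0,0,0,0,0.6],
  [0,0,0,0,0.8],
], squeeze=30)

```text
time_s: 7.1
tool_pos: [0.5266, 0.1878, 0.0918]
tool_rot: [0.0, 0.264, 0.965, 0.0]
wrist_force: [0.2, -0.2, -0.4]
width: 0.0439
gripper_force: 0.0
```

```bash
python3 - <<'E'
from h import *
for i in range(4): s=env.get_state();print(s["time_s"],s["width"],s["tool_pos"].round(4),s["wrist_force"].round(1),s["gripper_force"],yaw_y()[1])
E
```

```text
7.1 0.043947249289850956 [0.5266 0.1878 0.0918] [ 0.2 -0.2 -0.4] 0.0 59.4121554001025
7.1 0.043947249289850956 [0.5266 0.1878 0.0918] [ 0.2 -0.2 -0.4] 0.0 59.4121554001025
7.1 0.043947249289850956 [0.5266 0.1878 0.0918] [ 0.2 -0.2 -0.4] 0.0 59.4121554001025
7.1 0.043947249289850956 [0.5266 0.1878 0.0918] [ 0.2 -0.2 -0.4] 0.0 59.4121554001025
```

Request:
play_rows([
  [0,0,0,0,0.8],
  [0,0,0,0,0.85],
  [0,0,0,0,0.9],
  [0,0,0,0,1],
  [0,0,0,0,1],
], squeeze=25)

```text
time_s: 7.6
tool_pos: [0.5263, 0.1873, 0.0917]
tool_rot: [0.0, 0.264, 0.965, -0.0]
wrist_force: [-1.6, -2.0, 5.5]
width: 0.0116
gripper_force: 27.9
```

Request:
play_rows([
  [0,0,0,0,1],
  [0,0,0,0,1],
  [0,0,0,0,1],
], squeeze=50)

```text
time_s: 7.9
tool_pos: [0.5263, 0.1873, 0.0917]
tool_rot: [0.0, 0.264, 0.965, -0.0]
wrist_force: [-0.3, -1.3, 5.3]
width: 0.0114
gripper_force: 51.5
```

Request:
play_rows([
  [0,0,-4,0,1],
  [0,0,-6,0,1],
  [0,0,-8,0,1],
  [0,0,-10,0,1],
  [0,0,-10,0,1],
])

```text
time_s: 8.4
tool_pos: [0.5263, 0.1878, 0.1302]
tool_rot: [0.0, 0.264, 0.965, 0.0]
wrist_force: [0.4, 1.3, -1.6]
width: 0.0113
gripper_force: 50.5
```

Request:
play_rows([
  [0,0,-20,0,1],
  [0,0,-25,0,1],
  [0,0,-25,0,1],
  [0,0,-15,0,1],
  [0,0,0,0,1],
])

```text
time_s: 8.9
tool_pos: [0.5276, 0.1885, 0.2169]
tool_rot: [0.002, 0.264, 0.965, 0.002]
wrist_force: [0.1, -0.1, -0.4]
width: 0.0114
gripper_force: 50.5
```

```bash
python3 - <<'E'
from h import *
s=env.get_state();print(s["time_s"],s["width"],s["wrist_force"].round(1),s["gripper_force"])
a=np.radians(-5.1); L=np.array([.6831,-.2478,.195]); t=L-.15*np.array([np.cos(a),np.sin(a),0]); print(t)
rows([t[0],t[1],.215],-5.1,15,1)
E
```

```text
8.9 0.011427241608625887 [ 0.1 -0.1 -0.4] 50.51435351371765
[ 0.53369384 -0.23446586  0.195     ]
from [0.5276 0.1885 0.2169] 59.41 dy -64.51
[[-14.7, -24.1, 0.1, 0.0751, 1], [-16.5, -22.9, 0.1, 0.0751, 1], [-18.1, -21.6, 0.1, 0.0751, 1], [-19.7, -20.2, 0.1, 0.0751, 1], [-21.2, -18.6, 0.1, 0.0751, 1]]
[[-22.5, -17.0, 0.1, 0.0751, 1], [-23.7, -15.3, 0.1, 0.0751, 1], [-24.8, -13.4, 0.1, 0.0751, 1], [-25.7, -11.5, 0.1, 0.0751, 1], [-26.5, -9.6, 0.1, 0.0751, 1]]
[[-27.2, -7.6, 0.1, 0.0751, 1], [-27.7, -5.5, 0.1, 0.0751, 1], [-28.0, -3.4, 0.1, 0.0751, 1], [-28.2, -1.3, 0.1, 0.0751, 1], [-28.2, 0.8, 0.1, 0.0751, 1]]
```

Request:
play_rows([
  [-14.5,-24,0,0.075,1],
  [-16.5,-23,0,0.075,1],
  [-18,-21.5,0,0.075,1],
  [-19.5,-20,0,0.075,1],
  [-21,-18.5,0,0.075,1],
])

```text
time_s: 9.4
tool_pos: [0.527, 0.0459, 0.2131]
tool_rot: [-0.001, 0.44, 0.898, -0.001]
wrist_force: [-0.7, -0.7, -0.8]
width: 0.0111
gripper_force: 50.5
```

Request:
play_rows([
  [-22.5,-17,0,0.075,1],
  [-23.5,-15.5,0,0.075,1],
  [-25,-13.5,0,0.075,1],
  [-25.5,-11.5,0,0.075,1],
  [-26.5,-9.5,0,0.075,1],
])

```text
time_s: 9.9
tool_pos: [0.5288, -0.0948, 0.2131]
tool_rot: [-0.001, 0.6, 0.8, -0.001]
wrist_force: [-0.3, 0.8, -1.3]
width: 0.011
gripper_force: 50.5
```

Request:
play_rows([
  [-27,-7.5,0,0.075,1],
  [-27.5,-5.5,0,0.075,1],
  [-28,-3.5,0,0.075,1],
  [-28,-1.5,0,0.075,1],
  [-28,1,0,0.075,1],
])

```text
time_s: 10.4
tool_pos: [0.5316, -0.2358, 0.2138]
tool_rot: [-0.0, 0.739, 0.673, -0.0]
wrist_force: [-0.5, 1.1, -0.8]
width: 0.0112
gripper_force: 50.5
```

Request:
play_rows([
  [0,0,0,0,1],
  [0,0,0,0,1],
  [0,0,0,0,1],
])

```text
time_s: 10.7
tool_pos: [0.5321, -0.2331, 0.2141]
tool_rot: [-0.0, 0.737, 0.676, 0.0]
wrist_force: [-0.5, 1.4, -1.2]
width: 0.0114
gripper_force: 50.5
```

```bash
cat > m.py <<'E'
from h import *
import sys
from scipy.optimize import least_squares
s=env.get_state();print(s["time_s"],s["tool_pos"].round(4),s["width"],yaw_y()[1].round(2))
im=[]
for n in("scene","top"):
    p=eyes.capture(n); W=cloud(p).reshape(-1,3); C=p["color"]
    tp=s["tool_pos"]; c0=np.array([tp[0],tp[1],.195])
    q=loc(W,*c0,np.radians(84.9)); m=(abs(q[:,1])<.02)&(np.hypot(q[:,0],q[:,2])<.065)&~((abs(q[:,0])<.018)&(q[:,2]>.005))
    P=W[m]
    def f(v):
        d=(P-v[:3])@R.from_rotvec([0,0,0]).as_matrix()
        M=R.from_euler("ZXY",[v[3],v[4],v[5]]).as_matrix(); q=(P-v[:3])@M
        return np.minimum(cyl(q,1,.05,.006),box(q-[0,0,-.055],[.025,.006,.005])) 
    r=least_squares(f,[*c0,np.radians(84.9),0,0],loss="cauchy",f_scale=.002)
    print(n,len(P),r.x[:3].round(4),"yaw,tiltx,roll",np.degrees(r.x[3:]).round(2))
    H=W[(np.hypot(W[:,0]-.71,W[:,1]+.24)<.07)&(W[:,2]>.17)&(W[:,2]<.223)&(W[:,0]>.66)]
    def g(v):
        x,y,z,a=v; q=loc(H,x,y,z,a); L,D=.0212,.040
        return np.minimum(cyl(q-[L/2,0,0],0,.019,L/2),box(q-[L+D/2,0,0],[D/2,.033,.025]))
    k=least_squares(g,[.683,-.248,.195,-.09],loss="cauchy",f_scale=.003).x
    print("  lens",len(H),k.round(4),np.degrees(k[3]).round(2)," disc in lens frame mm",(loc(r.x[None,:3],*k)*1000).round(1),"yaw rel",np.degrees(r.x[3]-k[3]).round(2))
    u,v=pix(p,c0)[0].astype(int); u+=0
    im.append(cv2.resize(C[max(v-50,0):v+50,max(0,u-50):u+50,::-1],(400,400),interpolation=cv2.INTER_CUBIC))
cv2.imwrite(sys.argv[1],cv2.convertScaleAbs(np.hstack(im),alpha=1.5))
E
python3 m.py pics/fin1.png
```

```text
10.7 [ 0.5321 -0.2331  0.2141] 0.011387358878347747 -5.01
scene 206 [ 0.5312 -0.2317  0.195 ] yaw,tiltx,roll [84.89  0.3  -3.63]
  lens 298 [ 0.6844 -0.2495  0.1953 -0.0829] -4.75  disc in lens frame mm [[-154.1    5.1   -0.3]] yaw rel 89.64
top 137 [ 0.5339 -0.2294  0.195 ] yaw,tiltx,roll [84.58  0.29 -5.49]
  lens 439 [ 0.6819 -0.2457  0.1947 -0.0949] -5.43  disc in lens frame mm [[-148.9    2.2    0.3]] yaw rel 90.01
```

View pics/fin1.png

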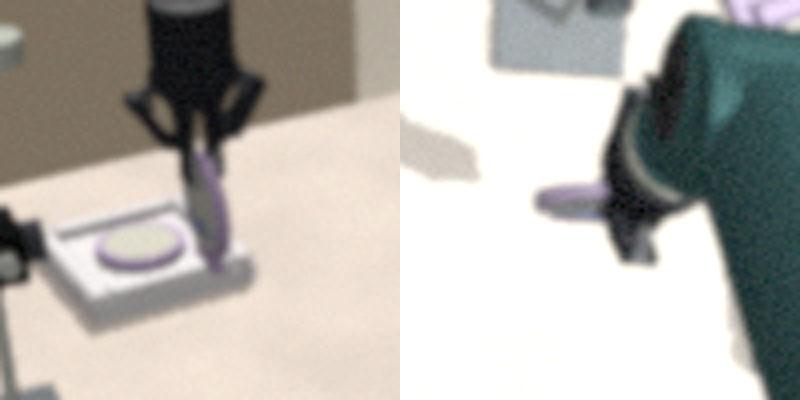

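Request:
play_rows([
  [-2.5,1.5,-0.5,0,1],
  [0,0,0,0,1],
  [0,0,0,0,1],
])

```text
time_s: 11.1
tool_pos: [0.5334, -0.2364, 0.2148]
tool_rot: [0.0, 0.737, 0.675, 0.0]
wrist_force: [-0.6, 1.1, -1.3]
width: 0.0111
gripper_force: 50.5
```

```bash
sed -i 's/box(q-\[0,0,-.055\],\[.025,.006,.005\])/box(q-[0,0,-.045],[.025,.006,.015])/' m.py
cat >> m.py <<'E'
    if n=="scene" or 1:
        q=(P-r.x[:3])@R.from_euler("ZXY",[r.x[3],r.x[4],0]).as_matrix(); b=q[(q[:,2]<-.040)]; print("low pts x,y,z mm\n",(b*1000).round().astype(int).tolist())
        for ro in(-8,-6,-4,-2,0,2,4):
            k2=least_squares(lambda v:f([*v,np.radians(ro)]),r.x[:5],loss="cauchy",f_scale=.002); print(ro,(k2.cost*1e6).round(2),end="; ")
        print()
E
python3 - <<'E'
s=open("m.py").read(); i=s.index('    if n=="scene" or 1'); tail=s[i:]; s=s[:i].replace('    H=W[',tail+'    H=W[',1)+''
open("m.py","w").write(s)
E
python3 m.py pics/fin2.png
```

```text
11.1 [ 0.5334 -0.2364  0.2148] 0.011106660620286264 -5.02
scene 208 [ 0.5324 -0.2348  0.1961] yaw,tiltx,roll [ 8.519e+01  5.700e-01 -3.000e-02]
low pts x,y,z mm
 [[-29, -4, -47], [-15, -5, -44], [-10, -7, -46], [-1, -6, -42], [-13, -6, -52], [-4, -5, -48], [8, -5, -43], [-15, -6, -57], [-5, -6, -52], [9, -6, -46], [29, 7, -40], [2, -8, -53], [8, -6, -50], [16, -5, -48], [30, -5, -41], [25, 0, -44], [24, 4, -46], [4, -5, -57], [17, -5, -51], [26, -4, -47], [25, 0, -49], [24, 4, -50], [16, -6, -55], [28, -5, -50], [26, -1, -52], [22, 4, -55], [22, -8, -57], [25, -5, -56], [25, -1, -56], [26, 3, -57], [23, -5, -61]]
-8 121.11; -6 119.76; -4 115.91; -2 109.67; 0 104.03; 2 110.31; 4 121.76; 
  lens 303 [ 0.6845 -0.2485  0.1957 -0.1037] -5.94  disc in lens frame mm [[-152.7   -2.1    0.4]] yaw rel 91.14
top 142 [ 0.535  -0.2326  0.1949] yaw,tiltx,roll [ 8.462e+01 -3.000e-02 -2.173e+01]
low pts x,y,z mm
 [[25, 3, -57], [25, 6, -42], [19, 6, -55], [16, 6, -56], [13, 6, -53], [10, 6, -53], [6, 6, -55], [4, 6, -51], [0, 5, -55], [-2, 6, -50], [-6, 5, -52], [-8, 6, -47], [-12, 5, -51], [-14, 6, -45]]
-8 44.62; -6 44.76; -4 45.21; -2 45.66; 0 44.66; 2 46.22; 4 47.97; 
  lens 447 [ 0.6819 -0.2456  0.1948 -0.0983] -5.63  disc in lens frame mm [[-1.475e+02 -1.400e+00  1.000e-01]] yaw rel 90.25
```

```bash
python3 - <<'E'
from h import *
p=eyes.capture("scene"); W=cloud(p).reshape(-1,3); q=loc(W,.5255,.187,0,np.radians(-30.7))
m=(abs(q[:,0])<.017)&(q[:,1]>.115)&(q[:,1]<.155)&(p["color"].reshape(-1,3).max(-1)<55)&(q[:,2]<.1)&(q[:,2]>.02); z=np.median(q[m],0); print(z)
if z[2]<.046: print(env.hand_in())
E
```

```text
[-0.0013591   0.13543567  0.04260037]
the job is handed in; nothing more can be done
None
```

I pressed the lever until it latched (pad at 42.6 mm in the last picture) and handed the job in with the lavender disc held upright, squarely facing the lens. By my measurements its centre is about 150 mm from the lens and within about 2–3 mm of it sideways and in height.

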